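# Unlock the eccentric cam and slide the vial into the reader

## Task

Bring the vial into the reader's bay: first push the red lever post round until the eccentric cam has its low point to the slide and the lever rests on its stop, and only then push the slide forward, fully home, by its rubber-faced plate. Do not push the slide forward while the cam is still in its way, do not touch or lift either vial, and leave the other things on the bench where they are.

Things in the scene. Friction and masses are not known exactly. Their poses are not given: they have to be found in the camera images.
- fixture: The vial reading fixture, bolted to the bench: aluminium base plate 180 x 192 x 12 mm with its origin on the bench below the plate (plate spans x -95 to +85, y -80 to +112 mm of its own frame). Its own +x is 'forward', the way the slide is pushed (roughly away from the robot; it may be turned up to 0.4 rad either way). White reader, 82 mm high, spans x -40 to +18, y 39 to 105 mm; its bay is open to -x and above.
- cam_pivot (a point): Point on the cam's upright turning axis, 55 mm above the bench (fixture frame 40, 0 mm). The cam is a steel disc of radius 28 mm set 14 mm off this axis, 13 to 27 mm above the bench, with a red mark on its rim at its low point.
- lever_post (a point): Centre of the upper part of the red upright post at the end of the cam lever, 60 mm above the bench, 65 mm out from the cam pivot. Round, 14 mm diameter, free from 38 to 80 mm above the bench. Its foot and the lever arm below 38 mm are 20 and 14 mm wide. Pushing it round takes about 2.5 N.
- cam (a joint): Turn of the cam, rad. 0: low point faces the slide and the lever is on its stop pin (lever then points 100 degrees clockwise, seen from above, from the fixture's +x, that is to the right). Grows anticlockwise seen from above: lever direction is (joint value - 1.745 rad) from the fixture's +x. Starts at 1.2 to 2.2, lever pointing about forward, so it must be pushed clockwise from its left side; stays where it is left. Range 0 to 2.5.
- slide (a joint): Travel of the blue follower slide along the fixture's +x, m. 0: fully back, as it starts; 0.0285: fully home, on its stop, with the vial in the reader bay. Takes about 3 N and stays where it is left. Its steel nose, 40 mm wide, meets the cam after 8 to 21 mm if the cam is left where it starts, and reaches home only with the cam within 0.45 rad of its low point.
- push_face (a point): Centre of the black rubber face on the upright push plate at the near (-x) end of the slide, 55 mm above the bench; moves with the slide (fixture frame -87, 0 mm at the start). The face looks to the fixture's -x. Rubber 50 wide, 34 mm high; plate 60 mm wide and reaching from 30 to 76 mm above the bench.
- vial: Blue-capped vial, 25 mm diameter, 56 mm high, standing loose in the black cup (20 mm deep, 2 mm play) on the slide's left wing, 34 mm above the bench at its underside (origin). Cap top 90 mm above the bench. Starts at fixture frame -50, 72 mm.
- spare_vial: Red-capped vial, same size, standing loose in a grey cup on the fixture's base at fixture frame -55, -58 mm; origin at its underside, 15 mm above the bench. To be left alone.
- meter: Yellow multimeter lying on the bench, 144 x 74 x 39 mm, origin under its centre. To be left alone.
- driver: Red screwdriver lying on the bench, 146 mm long, origin under its centre. To be left alone.
- bottle: White wash bottle with red top standing on the bench, 53 mm diameter, 149 mm high, origin under its centre. To be left alone.
- cap: Black battery cap on the bench, 57 x 76 x 39 mm, origin under its centre. To be left alone.

How it is judged:
On the way, in this order (a step that is already met when the one before it is completed fails the run):
1. the cam is turned to its low point (within 0.2 rad of the stop) with the slide still back (value of joint cam below 0.2 rad and value of joint slide below 0.006 m), for 0.2 s.
2. the slide is pushed home (value of joint slide above 0.0265 m), for 0.2 s.
At the end, for the whole second after the job is handed in: The slide is home (at least 26.5 of its 28.5 mm), the cam within 0.3 rad of its low point, the vial upright and at rest in its cup, in the reader bay; the spare vial upright in its cup (value of joint slide above 0.0265 m and value of joint cam below 0.3 rad and x of vial in the frame of fixture between -0.027 and -0.016 m and y of vial in the frame of fixture between 0.067 and 0.077 m and height (world z) of vial below 0.038 m and angle between each of vial, spare_vial's own z axis and vertical below 0.15 rad and linear speed of vial below 0.02 m/s); the robot touches nothing.
It fails at once if the slide is pushed more than 6 mm forward while the cam is more than 0.45 rad from its low point (value of joint slide above 0.006 m and value of joint cam above 0.45 rad).
It fails at once if a vial is touched by the robot (contact force between any of the arm, the fingers and vial above 0.5 N or contact force between any of the arm, the fingers and spare_vial above 0.5 N).
It fails at once if a vial is lifted from its cup (over 8 mm) (height (world z) of vial above 0.042 m or height (world z) of spare_vial above 0.023 m).
It fails at once if a bystander is moved more than 20 mm (distance of any of meter, driver, bottle, cap from where it was at the start of the episode above 0.02 m).
It also fails if it takes over 50 s, if anything falls off the work surface, if the arm or the gripper's body presses on something with over 40 N, if the wrist force passes 120 N, or if a joint passes its speed limit or range.

## Robot

A 7-joint arm with a two-finger parallel gripper is mounted at the origin on a cart in front of the work surface, level with it; the furniture and walls round the work are solid. World frame = base frame: x ahead of the robot, y to its left, z up, the work surface at z = 0. Lengths are in m, angles in rad, forces in N, time in s.
With the tool pointing down it reaches from about 0.425 to 0.875 m from the base axis. Payload 4.7 kg.
Tool frame: the origin (TCP) lies midway between the tips of the shut fingers; the grasp point (between the pads) lies 19 mm behind it; z points along the fingers, y is the line along which they close (so a half turn about z gives the same grasp; the last joint's range is limited). The gripper opens to 85 mm and grips with 20 to 120 N. Pads are 22 mm wide; open, the fingers measure 114 mm over their backs; the gripper's body (76 mm by 85 mm) begins 54 mm behind the grasp point. The pads swing forward as they close: fully open they stand 13 mm farther back than shut.
Start: joints at [-1.269, 0.321, -0.07, 1.45, 0.023, 1.371, -0.057], TCP at [0.185, 0.623, 0.231] pointing down, gripper open.
Joint ranges: [-2.86, 2.86], [-0.3, 2.09], [-1.38, 1.24], [0.06, 2.45], [-1.56, 4.7], [0.09, 2.05], [-2.69, 2.69]. Speed limits (rad/s): [2.57, 2.57, 3.14, 3.14, 3.14, 3.14, 3.14].

## Interface

Orientations are given as a unit quaternion [x, y, z, w].
In Python, from rig import manip gives the robot as it stands. The module is installed in compiled form; this text tells all that it offers.
- The arm moves only by the tool play_rows, never from a script. Its argument "increments" is a list of rows, each a list of 6 numbers: the shift along the tool's x, y, z each as a share of 0.03 m, from -1 to 1, then the turn, a rotation vector about the tool's x, y, z each as a share of pi rad, from -1 to 1. A call has 1 to 12 rows; each row shifts and turns the commanded pose from where the row before left it, along the tool's axes as they then stand; what a row does not reach is not made up. A row lasts 1/8 s, in which the tool goes at most 62.5 mm and 10.7 degrees, less where a joint would pass 70% of its speed; a pose out of reach is approached as far as the arm can. A call with a number of a shift or a turn outside -1 to 1 is refused whole. A call with a gripper value outside its range is refused whole. "jaw" is the opening, from -1 (shut) to 1 (fully open), so that 0 is half open, set as the call begins (left out, the last holds). The fingers move at their own pace and stop on an object; the grip force is fixed at half the most. Time passes only in rows, so rows that do not move let the fingers close. It gives the time, the measured TCP pose, the force, the opening and the grip force at its end, in the units of the state.
- manip.get_obs(): the state, without advancing time (a new reading comes with each control period).
- manip.camera(name): name is "scene" or "top"; returns (picture, depth): 480x640x3 uint8, blue, green, red; 480x640 float32, m along the optical axis (not along the pixel's ray), 0 where there is no reading.
- manip.camera_model(name): a dict with "intrinsics" (3x3 intrinsics, pixels), "cam_to_world" (4x4, takes a point from camera to world coordinates). Camera axes: x right, y down, z forward; pixel columns grow to the right and rows downward; lengths in m; the calibration is good to about 2 mm. A picture is of the moment at which its call begins. camera_model takes no time and is no camera call.
- manip.finish_job(): hands the job in; it is judged then, once.
Trained networks look in the newest picture that a camera, given by its name, has taken for a name from the list of things; names that differ only in an ending like _2 or _b are one class to them, and where a whole thing is asked for, a point or a joint stands for the part that bears it (a point fixed in the world has none). Each returns a list of dicts, best first, with "score" (0 to 1); they miss things now and then, are a little off and sometimes report something else, mostly with a low value. They report only what shows in the picture. A call takes as long as a camera call.
- manip.recognise(camera, query): "extent" ([left, top, width, height] in pixels, round what is visible of it).
- manip.pinpoint(camera, query): "centre" ([column, row] in pixels: a listed point, or the origin of a listed thing).
The state is a dict: "time": time; "q": joint angles; "joint_velocities": joint speeds; "joint_torque": joint torques, N m; "eef_pos": TCP position; "tcp_rot": TCP orientation; "ft_force": force on the tool from outside, world axes, zero at the start; "ft_torque": the same for the moment, N m; "width": finger opening in m; "grasp_force": force on a finger pad.
Only numpy, scipy, OpenCV 4.12 (cv2) and the standard library are available. Lean on these libraries where they do the work, as an engineer would, in place of code of your own. Each camera call takes 0.05 s, during which the arm holds its last target. There are 200 camera calls.

## Working session

There is one attempt and no reset: what is moved stays moved. The work goes in short steps, Python scripts to look and compute and a tool call to move; the robot and the scene stay as the last step left them, time stands still between calls to the robot, and variables do not carry over. Pictures are saved under pics/ and viewed, at most 10 in all, crops included, and the job is handed in when it is done.

Besides the shell and the picture viewer there is one more tool, called after "Request:" by a JSON object that holds its "fn" and its "kwargs", one argument or row to a line. play_rows: Moves the arm, as the interface text tells. Shift numbers are shares of 0.03 m and turn numbers shares of pi rad, none past 1 either way. Its arguments: {"type":"object","properties":{"increments":{"type":"array"},"jaw":{"type":"number"}},"required":["increments"]}

```bash
mkdir -p pics
cat > h.py <<'E'
import numpy as np, cv2
from rig import manip
def ray_z(cam,px,z):
    m=manip.camera_model(cam);K=np.array(m["intrinsics"]);T=np.array(m["cam_to_world"])
    d=T[:3,:3]@np.linalg.inv(K)@np.array([px[0],px[1],1.]);o=T[:3,3]
    return o+d*(z-o[2])/d[2]
E
python3 - <<'E'
from h import *
for c in("top","scene"):
    p,d=manip.camera(c); cv2.imwrite(f"pics/{c}0.png",p)
    for n,z in(("cam_pivot",.055),("lever_post",.06),("push_face",.055),("vial",.034),("spare_vial",.015),("fixture",0),("meter",0),("driver",0),("bottle",0),("cap",0)):
        for r in manip.pinpoint(c,n)[:1]:
            print(c,n,np.round(r["centre"]),round(r["score"],2),ray_z(c,r["centre"],z).round(3))
o=manip.get_obs();print(o["time"],o["eef_pos"],o["tcp_rot"],o["width"])
E
```

```text
top cam_pivot [333. 214.] 0.55 [ 0.571 -0.097  0.055]
top lever_post [325. 184.] 0.76 [ 0.637 -0.079  0.06 ]
top push_face [482. 222.] 0.69 [ 0.556 -0.419  0.055]
top vial [305. 254.] 0.55 [ 0.484 -0.036  0.034]
top spare_vial [366. 256.] 0.58 [ 0.483 -0.171  0.015]
top fixture [334. 232.] 0.89 [ 0.537 -0.101  0.   ]
top meter [480. 223.] 0.61 [ 0.561 -0.43   0.   ]
top driver [437. 304.] 0.58 [ 0.379 -0.331  0.   ]
top bottle [432. 170.] 0.89 [ 0.683 -0.324  0.   ]
top cap [169. 302.] 0.81 [0.375 0.271 0.   ]
scene cam_pivot [333. 236.] 0.87 [ 0.563 -0.102  0.055]
scene lever_post [350. 219.] 0.74 [ 0.635 -0.067  0.06 ]
scene push_face [290. 258.] 0.72 [ 0.436 -0.12   0.055]
scene vial [292. 241.] 0.71 [ 0.477 -0.044  0.034]
scene spare_vial [319. 276.] 0.52 [ 0.486 -0.172  0.015]
scene fixture [326. 258.] 0.6 [ 0.539 -0.11   0.   ]
scene meter [414. 354.] 0.61 [ 0.55  -0.449  0.   ]
scene driver [306. 343.] 0.67 [ 0.374 -0.318  0.   ]
scene bottle [427. 288.] 0.97 [ 0.689 -0.32   0.   ]
scene cap [214. 203.] 0.87 [0.368 0.272 0.   ]
1.1 [0.18450975 0.62327385 0.23133762] [1.43376577e-01 9.89668205e-01 2.05636235e-05 2.03091346e-05] 0.08558622023051932
```

Run:
```python
from h import *
p=cv2.imread("pics/top0.png"); cv2.imwrite("pics/c1.png",cv2.resize(p[150:300,240:440],None,fx=4,fy=4,interpolation=cv2.INTER_CUBIC))
p=cv2.imread("pics/scene0.png"); cv2.imwrite("pics/c2.png",cv2.resize(p[170:320,240:440],None,fx=4,fy=4,interpolation=cv2.INTER_CUBIC))
```

```text
(no output)
```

View pics/c1.png

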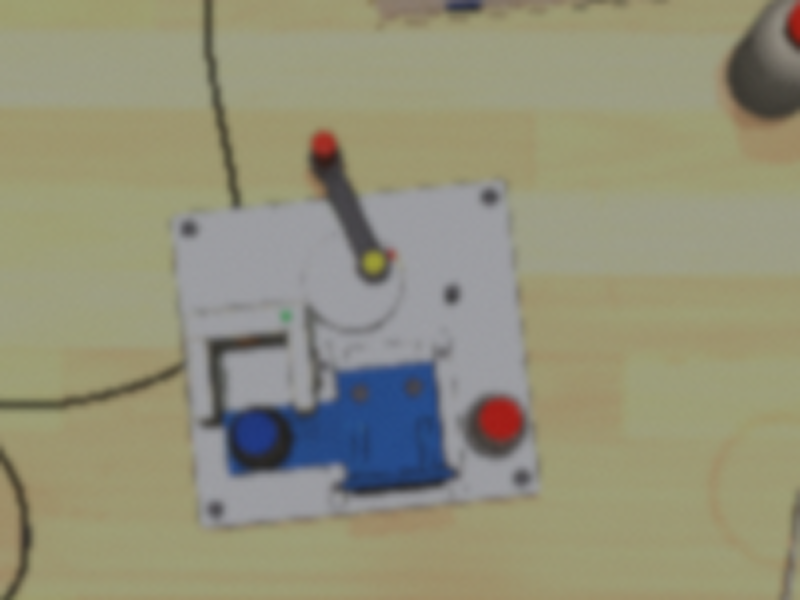

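View pics/c2.png

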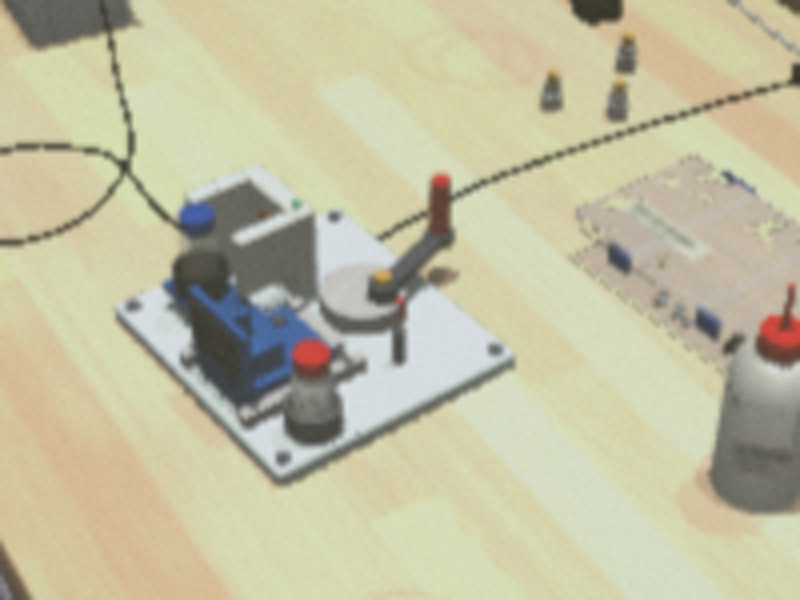

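The top crop shows the plate with corners at crop (172,215), (505,180), (540,493) and (203,527). The lever points forward-left: its post is at (323,145), the pivot at (373,262) and the stop pin at (452,293). I'll fit the fixture pose from the corners.

Run:
```python
from h import *
P=[(172,215),(505,180),(540,493),(203,527)];L=np.array([(85,112),(85,-80),(-95,-80),(-95,112)])/1000
W=np.array([ray_z("top",(240+u/4,150+v/4),.012)[:2] for u,v in P])
A=L-L.mean(0);B=W-W.mean(0)
th=np.arctan2((A[:,0]*B[:,1]-A[:,1]*B[:,0]).sum(),(A*B).sum())
R=np.array([[np.cos(th),-np.sin(th)],[np.sin(th),np.cos(th)]]);t=W.mean(0)-R@L.mean(0)
print(th,t,(W-(L@R.T+t)).round(4))
f=lambda x,y:(R@np.array([x,y])/1000+t).round(4)
print("piv",f(40,0),"face",f(-87,0),"vial",f(-50,72),"spare",f(-55,-58))
post=ray_z("top",(240+323/4,150+145/4),.08)[:2];print("post(top)",post, "fix",R.T@(post-t))
for a in (2.2,1.9,1.6,1.2,.8,.4,0):print(a,f(40+65*np.cos(a-1.745),65*np.sin(a-1.745)))
```

```text
0.11466726055446402 [ 0.52988561 -0.10343603] [[-0.001  -0.0011]
 [-0.0012  0.001 ]
 [ 0.0007  0.0016]
 [ 0.0015 -0.0015]]
piv [ 0.5696 -0.0989] face [ 0.4435 -0.1134] vial [ 0.472  -0.0376] spare [ 0.4819 -0.1673]
post(top) [ 0.62720865 -0.07043308] fix [0.10045998 0.02165089]
2.2 [ 0.6244 -0.0638]
1.9 [ 0.6323 -0.0815]
1.6 [ 0.6346 -0.1008]
1.2 [ 0.6287 -0.126 ]
0.8 [ 0.6135 -0.1468]
0.4 [ 0.5913 -0.1601]
0 [ 0.5658 -0.1637]
```

Request:
{"fn": "play_rows", "kwargs": {
  "increments": [
    [-0.5,-0.4,0,0,0,0],
    [-0.98,-0.84,0,0,0,0],
    [-0.98,-0.84,0,0,0,0],
    [-0.98,-0.84,0,0,0,0],
    [-0.98,-0.84,0,0,0,0],
    [-0.98,-0.84,0,0,0,0],
    [-0.98,-0.84,0,0,0,0],
    [-0.98,-0.84,0,0,0,0],
    [-0.98,-0.84,0,0,0,0],
    [-0.98,-0.84,0,0,0,0],
    [-0.98,-0.84,0,0,0,0],
    [-0.98,-0.84,0,0,0,0]
  ],
  "jaw": -1
}}

```text
time: 2.6
eef_pos: [0.4276, 0.2473, 0.2315]
tcp_rot: [0.144, 0.99, 0.0, 0.0]
ft_force: [-0.4, 0.2, 0.3]
width: -0.0001
grasp_force: 0.0
```

Request:
{"fn": "play_rows", "kwargs": {
  "increments": [
    [-0.98,-0.84,0,0,0,0],
    [-0.98,-0.84,0,0,0,0],
    [-0.98,-0.84,0,0,0,0],
    [-0.98,-0.84,0,0,0,0],
    [-0.98,-0.84,0,0,0,0],
    [-0.98,-0.84,0,0,0,0],
    [-0.98,-0.84,0,0,0,0],
    [-0.98,-0.84,0,0,0,0],
    [0,0,0,0,0,-0.055],
    [0,0,0,0,0,-0.055],
    [0,0,0,0,0,-0.055],
    [0,0,0,0,0,-0.055]
  ]
}}

```text
time: 4.1
eef_pos: [0.5944, -0.0117, 0.2314]
tcp_rot: [-0.202, 0.979, 0.0, -0.0]
ft_force: [0.3, 1.1, 0.3]
width: 0.0001
grasp_force: 0.0
```

Request:
{"fn": "play_rows", "kwargs": {
  "increments": [
    [0,0,1,0,0,0],
    [0,0,1,0,0,0],
    [0,0,1,0,0,0],
    [0,0,1,0,0,0],
    [0,0,1,0,0,0],
    [0,0,1,0,0,0],
    [-0.13,-0.5,0,0,0,0],
    [0,-0.5,0,0,0,0],
    [0,-0.3,0,0,0,0],
    [0,0,0,0,0,0]
  ]
}}

```text
time: 5.35
eef_pos: [0.615, -0.0463, 0.0525]
tcp_rot: [-0.199, 0.98, -0.0, 0.001]
ft_force: [-0.2, 1.3, -0.9]
width: 0.0003
grasp_force: 0.0
```

Run:
```python
from h import *
o=manip.get_obs();print(o["q"],o["ft_force"],o["eef_pos"])
p,d=manip.camera("scene"); cv2.imwrite("pics/c3.png",cv2.resize(p[150:300,240:440],None,fx=4,fy=4,interpolation=cv2.INTER_CUBIC))
```

```text
[-0.32598672  0.41693936  0.43935798  1.74527774 -0.20299209  1.02232107
  2.15827994] [-0.23011804  1.29663078 -0.88800106] [ 0.61503848 -0.04626958  0.05248857]
```

View pics/c3.png

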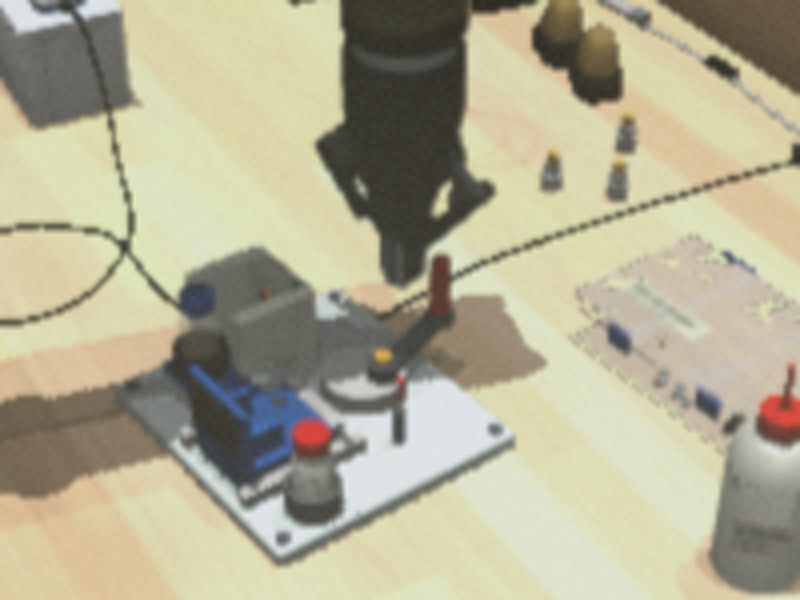

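The fingertips (crop 400,270) stand just left of the post (440,285), clear of the reader. Now I'll push it round along an arc.

Request:
{"fn": "play_rows", "kwargs": {
  "increments": [
    [0,-0.2,0,0,0,0],
    [-0.07,-0.26,0,0,0,0.038],
    [-0.07,-0.26,0,0,0,0.038],
    [-0.07,-0.26,0,0,0,0.038],
    [-0.07,-0.26,0,0,0,0.038],
    [-0.07,-0.26,0,0,0,0.038],
    [-0.07,-0.26,0,0,0,0.038],
    [-0.07,-0.26,0,0,0,0.038],
    [-0.07,-0.26,0,0,0,0.038]
  ]
}}

```text
time: 6.52
eef_pos: [0.6337, -0.1088, 0.0519]
tcp_rot: [0.273, 0.962, 0.001, 0.001]
ft_force: [2.7, 0.9, 0.6]
width: 0.0003
grasp_force: 1.4
```

```bash
cat >> h.py <<'E'
th=.1147;t=np.array([.5299,-.1034]);R=np.array([[np.cos(th),-np.sin(th)],[np.sin(th),np.cos(th)]])
def rep():
    o=manip.get_obs();e=np.array(o["eef_pos"]);q=o["tcp_rot"]
    from scipy.spatial.transform import Rotation as Ro
    M=Ro.from_quat(q).as_matrix()
    print("t",o["time"],"fix",(R.T@(e[:2]-t)).round(4),e[2],"piv in tool",(M[:2,:2].T@((R@np.array([.04,0])+t)-e[:2])).round(4),"tool -y yaw in fix",np.arctan2(-M[1,1],-M[0,1])-th,"F",np.round(o["ft_force"],1),"q",np.round(o["q"],2))
def cam_angle():
    for c in("top","scene"):
        manip.camera(c)
        for r in manip.pinpoint(c,"lever_post")[:1]:
            p=R.T@(ray_z(c,r["centre"],.06)[:2]-t);print(c,"post fix",p.round(4),"cam",np.arctan2(p[1],p[0]-.04)+1.745,round(r["score"],2))
E
python3 - <<'E'
from h import *
rep();cam_angle()
E
```

```text
t 6.525 fix [ 0.1025 -0.0173] 0.051866376612850415 piv in tool [ 0.0597 -0.0251] tool -y yaw in fix -2.2388716955017274 F [2.7 0.9 0.6] q [-0.36  0.51  0.64  1.68 -0.34  1.06  1.4 ]
top post fix [ 0.1011 -0.0419] cam 1.1443594486910036 0.42
scene post fix [ 0.0927 -0.0397] cam 1.09914140015491 0.87
```

Request:
{"fn": "play_rows", "kwargs": {
  "increments": [
    [-0.1,-0.26,0,0,0,0.038],
    [-0.1,-0.26,0,0,0,0.038],
    [-0.1,-0.26,0,0,0,0.038],
    [-0.1,-0.26,0,0,0,0.038],
    [-0.1,-0.26,0,0,0,0.038],
    [-0.08,-0.26,0,0,0,0.038],
    [-0.08,-0.26,0,0,0,0.038],
    [-0.08,-0.26,0,0,0,0.038],
    [-0.08,-0.26,0,0,0,0.038]
  ]
}}

```text
time: 7.85
eef_pos: [0.5877, -0.1632, 0.0513]
tcp_rot: [0.727, 0.687, 0.001, -0.0]
ft_force: [2.7, 1.2, 0.2]
width: -0.0001
grasp_force: 1.2
```

Run:
```python
from h import *
rep();cam_angle()
```

```text
t 7.85 fix [ 0.0506 -0.066 ] 0.0513449978442748 piv in tool [ 0.0632 -0.0216] tool -y yaw in fix 2.970878970839877 F [2.7 1.2 0.2] q [-0.47  0.52  0.89  1.77 -0.46  1.07  0.53]
scene post fix [ 0.0353 -0.064 ] cam 0.10048762484788876 0.78
```

Request:
{"fn": "play_rows", "kwargs": {
  "increments": [
    [0,-0.1,0,0,0,0],
    [0,-0.1,0,0,0,0]
  ]
}}

```text
time: 8.3
eef_pos: [0.5869, -0.1635, 0.052]
tcp_rot: [0.725, 0.689, 0.003, 0.005]
ft_force: [20.4, -0.6, -12.3]
width: 0.0005
grasp_force: 9.5
```

Request:
{"fn": "play_rows", "kwargs": {
  "increments": [
    [0,-0.05,0,0,0,0],
    [0,-0.05,0,0,0,0]
  ]
}}

```text
time: 8.55
eef_pos: [0.5867, -0.1634, 0.0522]
tcp_rot: [0.725, 0.689, 0.005, 0.007]
ft_force: [25.8, -2.7, -17.9]
width: -0.0001
grasp_force: 12.1
```

Request:
{"fn": "play_rows", "kwargs": {
  "increments": [
    [0,0.4,0,0,0,0],
    [0,0.5,0,0,0,0],
    [0,0,-0.8,0,0,0],
    [0,0,-1,0,0,0],
    [0,0,-1,0,0,0],
    [0,0,-1,0,0,-0.054],
    [0,0,0,0,0,0]
  ]
}}

```text
time: 9.43
eef_pos: [0.6056, -0.1671, 0.1677]
tcp_rot: [0.665, 0.747, 0.001, 0.001]
ft_force: [-0.8, -0.2, -0.4]
width: 0.0001
grasp_force: 0.0
```

Run:
```python
from h import *
rep();cam_angle()
p,d=manip.camera("scene"); cv2.imwrite("pics/c4.png",cv2.resize(p[150:300,240:440],None,fx=4,fy=4,interpolation=cv2.INTER_CUBIC))
```

```text
t 9.425 fix [ 0.0679 -0.072 ] 0.16766788827716003 piv in tool [ 0.072  -0.0279] tool -y yaw in fix -3.141223495452791 F [-0.8 -0.2 -0.4] q [-0.49  0.43  0.92  1.62 -0.35  1.27  0.61]
scene post fix [ 0.0348 -0.0577] cam 0.08435158601414439 0.59
```

View pics/c4.png

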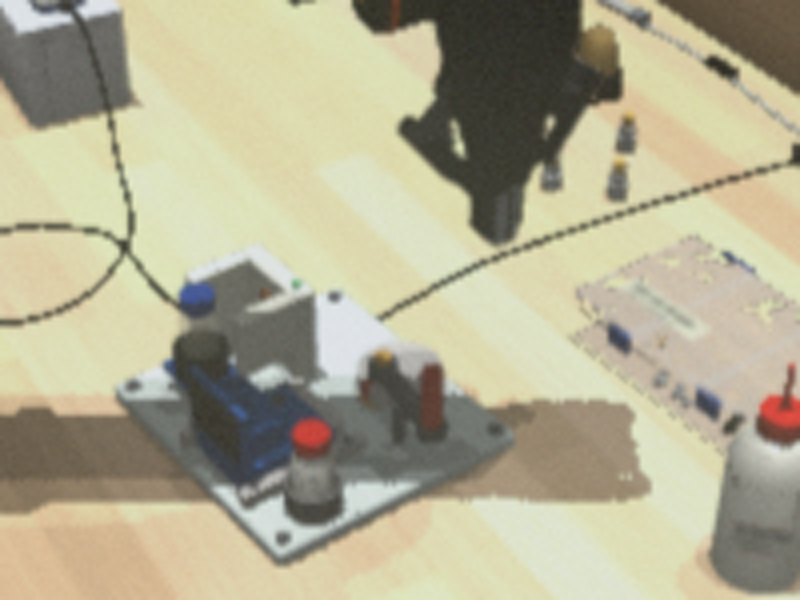

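The lever lies against the pin (crop 400,430), with the post at (432,400) and the slide still back. Next I go behind the push plate.

Request:
{"fn": "play_rows", "kwargs": {
  "increments": [
    [0.34,-0.87,0,0,0,0],
    [0.34,-0.87,0,0,0,0],
    [0.34,-0.87,0,0,0,0],
    [0.34,-0.87,0,0,0,0],
    [0.34,-0.87,0,0,0,0],
    [0.34,-0.87,0,0,0,0],
    [0.34,-0.87,0,0,0,0],
    [0,0,0,0,0,0]
  ]
}}

```text
time: 10.68
eef_pos: [0.4138, -0.1146, 0.1646]
tcp_rot: [0.665, 0.747, 0.001, -0.001]
ft_force: [0.3, 0.3, 0.4]
width: -0.0003
grasp_force: 0.0
```

Run:
```python
from h import *
rep()
for c in("top","scene"):
    manip.camera(c)
    for r in manip.pinpoint(c,"push_face")[:2]:
        print(c,(R.T@(ray_z(c,r["centre"],.055)[:2]-t)).round(4),r["score"])
```

```text
t 10.675 fix [-0.1166  0.0022] 0.16456832777687005 piv in tool [-0.0024  0.1566] tool -y yaw in fix -3.1406001835592816 F [0.3 0.3 0.4] q [-0.8  -0.24  0.91  2.08  0.2   1.22  0.15]
scene [-0.0963 -0.0012] 0.81
```

Request:
{"fn": "play_rows", "kwargs": {
  "increments": [
    [0,-0.05,0.6,0,0,0],
    [0,0,0.6,0,0,0],
    [0,0,0.6,0,0,0],
    [0,0,0.5,0,0,0],
    [0,0,0,0,0,0]
  ]
}}

```text
time: 11.5
eef_pos: [0.4134, -0.1163, 0.0954]
tcp_rot: [0.666, 0.746, -0.002, -0.0]
ft_force: [0.2, -0.3, -0.1]
width: 0.0002
grasp_force: 0.0
```

Run:
```python
from h import *
rep()
p,d=manip.camera("scene"); cv2.imwrite("pics/c5.png",cv2.resize(p[150:300,200:400],None,fx=4,fy=4,interpolation=cv2.INTER_CUBIC))
```

```text
t 11.5 fix [-0.1172  0.0005] 0.09544857431711423 piv in tool [-0.0003  0.1572] tool -y yaw in fix -3.142758926839246 F [ 0.2 -0.3 -0.1] q [-0.83 -0.11  1.01  2.16  0.11  1.05  0.24]
```

View pics/c5.png

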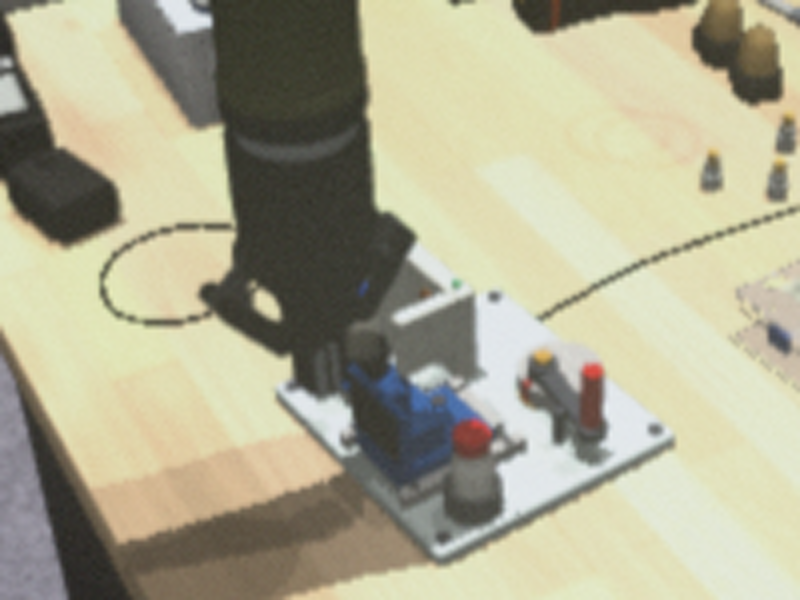

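The fingers (crop 320,375) are behind the push plate with a gap in front of it. I'll lower further.

Request:
{"fn": "play_rows", "kwargs": {
  "increments": [
    [0,0,0.5,0,0,0],
    [0,0,0.5,0,0,0],
    [0,0,0.45,0,0,0],
    [0,0,0,0,0,0]
  ]
}}

```text
time: 12.05
eef_pos: [0.4139, -0.116, 0.0528]
tcp_rot: [0.666, 0.746, -0.001, 0.0]
ft_force: [-0.4, -0.1, 0.2]
width: 0.0
grasp_force: 0.0
```

Request:
{"fn": "play_rows", "kwargs": {
  "increments": [
    [0,0.13,0,0,0,0],
    [0,0.13,0,0,0,0],
    [0,0.13,0,0,0,0],
    [0,0.13,0,0,0,0],
    [0,0.13,0,0,0,0],
    [0,0.13,0,0,0,0],
    [0,0.13,0,0,0,0],
    [0,0.13,0,0,0,0],
    [0,0.13,0,0,0,0],
    [0,0.13,0,0,0,0]
  ]
}}

```text
time: 13.3
eef_pos: [0.4528, -0.1111, 0.0527]
tcp_rot: [0.666, 0.746, -0.0, -0.0]
ft_force: [-2.7, -1.0, -0.3]
width: -0.0001
grasp_force: 1.4
```

Run:
```python
from h import *
rep()
```

```text
t 13.3 fix [-0.0775  0.0011] 0.05267813580918067 piv in tool [-0.0011  0.1175] tool -y yaw in fix -3.141942976749487 F [-2.7 -1.  -0.3] q [-0.79  0.16  1.04  2.12 -0.18  0.95  0.47]
```

Request:
{"fn": "play_rows", "kwargs": {
  "increments": [
    [0,0.08,0,0,0,0],
    [0,0.08,0,0,0,0],
    [0,0,0,0,0,0]
  ]
}}

```text
time: 13.68
eef_pos: [0.4579, -0.1105, 0.0528]
tcp_rot: [0.666, 0.746, 0.0, 0.0]
ft_force: [-1.3, 0.2, -0.2]
width: -0.0006
grasp_force: 0.6
```

Request:
{"fn": "play_rows", "kwargs": {
  "increments": [
    [0,0.06,0,0,0,0],
    [0,0.04,0,0,0,0],
    [0,0,0,0,0,0]
  ]
}}

```text
time: 14.05
eef_pos: [0.4595, -0.1103, 0.0527]
tcp_rot: [0.666, 0.746, -0.001, -0.001]
ft_force: [-5.9, 0.2, 3.8]
width: -0.0001
grasp_force: 2.9
```

Force is rising, so I'll press a little more to confirm the stop.

Request:
{"fn": "play_rows", "kwargs": {
  "increments": [
    [0,0.07,0,0,0,0],
    [0,0.07,0,0,0,0],
    [0,0,0,0,0,0],
    [0,0,0,0,0,0]
  ]
}}

```text
time: 14.55
eef_pos: [0.4596, -0.1104, 0.0522]
tcp_rot: [0.666, 0.746, -0.003, -0.005]
ft_force: [-16.5, -1.1, 14.9]
width: -0.0001
grasp_force: 8.5
```

Run:
```python
from h import *
rep()
```

```text
t 14.55 fix [-0.0707  0.0011] 0.052155652532806455 piv in tool [-0.001   0.1107] tool -y yaw in fix -3.1430498570593124 F [-16.5  -1.1  14.9] q [-0.77  0.2   1.03  2.1  -0.21  0.96  0.49]
```

Request:
{"fn": "play_rows", "kwargs": {
  "increments": [
    [0,-0.2,0,0,0,0],
    [0,-0.5,0,0,0,0],
    [0,-0.6,0,0,0,0],
    [0,0,-0.6,0,0,0],
    [0,0,-0.8,0,0,0],
    [0,0,-0.8,0,0,0],
    [0,0,-0.8,0,0,0],
    [0,0,-0.8,0,0,0],
    [0,0,0,0,0,0]
  ]
}}

```text
time: 15.68
eef_pos: [0.4285, -0.1142, 0.1689]
tcp_rot: [0.666, 0.746, 0.003, 0.002]
ft_force: [-0.0, 1.0, -0.6]
width: 0.0004
grasp_force: 0.0
```

Run:
```python
from h import *
rep();cam_angle()
for r in manip.pinpoint("scene","vial")[:1]: print("vial",(R.T@(ray_z("scene",r["centre"],.034)[:2]-t)).round(4),r["score"])
p,d=manip.camera("scene"); cv2.imwrite("pics/c6.png",cv2.resize(p[150:300,220:420],None,fx=4,fy=4,interpolation=cv2.INTER_CUBIC))
```

```text
t 15.675 fix [-0.102   0.0009] 0.16892428142940719 piv in tool [-0.0009  0.142 ] tool -y yaw in fix -3.141960497310669 F [-0.   1.  -0.6] q [-0.85 -0.22  0.97  2.05  0.19  1.22  0.15]
top post fix [ 0.028  -0.0717] cam 0.008521094872456558 0.78
scene post fix [ 0.0361 -0.0568] cam 0.1058094538921015 0.94
vial [-0.0161  0.0602] 0.64
```

View pics/c6.png

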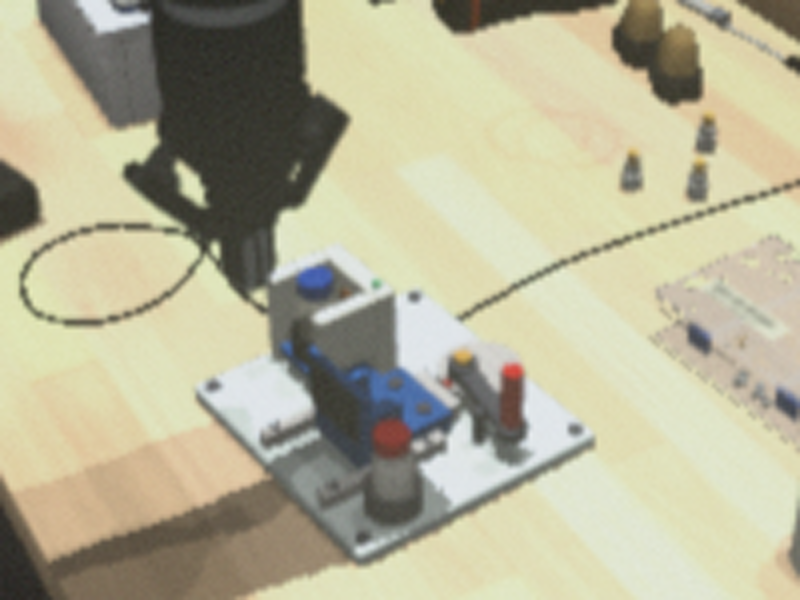

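The vial's blue cap (crop 316,282) is inside the reader bay and the slide is home. The lever is on its pin (480,425), the spare vial stands upright, and the gripper is clear. Handing in.

```bash
python3 -c "
from rig import manip
print(manip.finish_job())"
```

```text
the job is handed in; nothing more can be done
None
```

The cam was turned onto its stop, then the slide was pushed home against its stop with the vial in the reader bay, and the job was handed in at about 16 s; no verdict came back.

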